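# Lay wood specimens in the drying tray with even air gaps

## Robot

A 6-joint arm with a two-finger parallel gripper is mounted at the origin on the work surface. World frame = base frame: x ahead of the robot, y to its left, z up, the work surface at z = 0. Lengths are in m, angles in rad, forces in N, time in s.
With the tool pointing down it reaches from about 0.275 to 0.825 m from the base axis. Payload 4.9 kg.
Tool frame: the origin (TCP) lies midway between the tips of the shut fingers; the grasp point (between the pads) lies 19 mm behind it (grip_point_offset is the distance from the TCP to the grasp point, in m); z points along the fingers, x is the direction in which the jaws open and shut, and the axes are right-handed (so a half turn about z gives the same grasp; the last joint's range is limited). The gripper opens to 85 mm and grips with 20 to 120 N. Pads are 22 mm wide; open, the fingers measure 114 mm over their backs; the gripper's body (76 mm by 85 mm) begins 54 mm behind the grasp point. The pads swing forward as they close: fully open they stand 13 mm farther back than shut.
Start: joints at [1.166, 0.326, -0.193, 1.052, 0, 1.437], TCP at [0.147, 0.53, 0.231] pointing down, gripper open.
Joint ranges: [-2.65, 2.65], [-0.97, 1.79], [-1.3, 1.35], [-1.93, 2.1], [-1.47, 1.37], [-3.14, 3.14]. Speed limits (rad/s): [2.57, 2.57, 3.14, 3.14, 3.14, 3.14].

## Interface

Orientations are given as a rotation vector (axis times angle).
In Python, from cell import * gives the robot as it stands. Calls block until the motion is done:
- movep(position, orientation): joint-space move of the TCP to a pose.
- move_l(position, velocity=0.15, rot=None, until_force=None): straight line of the TCP; rot=None keeps the orientation; velocity is the mean speed in m/s. With until_force (N) it stops when the force on the tool has changed by that much, and returns True; else False.
- set_joints(angles): joint-space move.
- let_go() and grab(newtons=None): open the fingers fully, or close them until they stop; newtons is the grip in N (None keeps the last).
- sleep(seconds).
- ik(position, orientation): joint angles nearest the present ones, or None.
- get_state(): the state.
- grab_frame(name): name is "scene" or "top"; returns a dict with "img" (420x560x3 uint8, red, green, blue), "fx", "fy", "cx", "cy" (pixels), "k1" (the pictures are not rectified: a ray, as slopes to the right and down, at radius r is drawn at 1 + k1 r^2 times it, then the intrinsics apply), "cam_to_world" (4x4, takes a point from camera to world coordinates). Camera axes: x right, y down, z forward; pixel columns grow to the right and rows downward; lengths in m; the calibration is good to about 2 mm. A picture is of the moment at which its call begins. There is no depth.
A pose or a line that the arm cannot do raises MotionError and nothing moves.
- sign_off(): hands the job in, once; it reports no verdict.
Trained networks look in the newest picture that a camera, given by its name, has taken for a name from the list of things; names that differ only in an ending like _2 or _b are one class to them, and where a whole thing is asked for, a point or a joint stands for the part that bears it (a point fixed in the world has none). Each returns a list of dicts, best first, with "score" (0 to 1); they miss things now and then, are a little off and sometimes report something else, mostly with a low value. They report only what shows in the picture. A call takes as long as a camera call. They do not tell look-alikes from the thing itself.
- spot_in(camera, name): "centre" ([column, row] in pixels, amid what is visible of it).
- silhouettes(camera, name): "mask" (420x560 bool, what is visible of it) and "centre" ([column, row] in pixels, amid what is visible of it).
- tip_of(camera, name): "centre" ([column, row] in pixels: a listed point, or the origin of a listed thing).
The state is a dict: "clock": time; "q": joint angles; "joint_velocities": joint speeds; "tau": joint torques, N m; "position": TCP position; "eef_rot": TCP orientation; "contact_force": force on the tool from outside, world axes, zero at the start; "wrist_torque": the same for the moment, N m; "finger_gap": opening from 0.0 (shut) to 1.0 (fully open).
Only numpy, scipy, OpenCV 4.12 (cv2) and the standard library are available. Lean on these libraries where they do the work, as an engineer would, in place of code of your own. Each camera call takes 0.05 s, during which the arm holds its last target. There are 200 camera calls.

## Task

Draw the dryer's tray fully out and lay all the wood blocks flat in it in one straight row down its middle, their long sides facing one another: the first up against the inside of the tray's front panel, then a spacer bar against it, the next block against the spacer, and so on, so that every air gap is one spacer wide. When the whole row lies with a spacer in every gap, take the spacers out, lay them back on top of the dryer, and push the loaded tray fully home without disturbing the row or the glassware standing around.

Things in the scene. Friction and masses are not known exactly. Their poses are not given: they have to be found in the camera images.
- dryer: white bench drying cabinet, 300 (x) x 320 (y) x 220 mm high, fixed; origin at the centre of its underside, z up, y out of its front (the face with the dials, where the tray comes out). The spacers are kept on its flat top, 220 mm above the bench. The tray runs in a slot below the dials; the slot's upper edge is 70 mm above the bench
- tray (a joint): how far the perforated steel tray is drawn out of the dryer, m: 0 = fully home (panel against the dryer's front), 0.27 = fully out against its stop. It slides along the dryer's +y with about 2.5 N of friction, stays where it is left, and starts 0 to 0.1 out
- tray_stop (a point): on the tray: middle of the foot of the front panel's inner face, at floor level (22 mm above the bench); x across the tray, y outwards (the way it opens), z up. The flat floor is 150 mm wide (x -75 to 75), runs back from the panel (y = 0) to y = -252 mm, with lips 8 mm high. The panel, 262 mm wide, 12 mm thick, 48 mm higher than the floor, is the fence for the first block
- tray_handle (a point): on the tray: grip point in the middle of its black stem handle, a round bar 22 mm in diameter sticking straight out of the panel along +y, 45 mm above the bench, from 15 to 100 mm beyond tray_stop, with a 30 mm wide knob at its end; this point is 70 mm beyond tray_stop. Axes as tray_stop. It can be pinched across x from above
- spacer1_c (a point): one of three alike spacers: a plain smooth aluminium bar 68 x 15 x 15 mm (x along its 68 mm length), about 41 g; this point is its centre. They start lying side by side on top of the dryer, roughly along the dryer's x. Being 14 mm longer than a block, a spacer can be pinched by its two ends while it lies in a gap
- spacer2_c (a point): one of three alike spacers: a plain smooth aluminium bar 68 x 15 x 15 mm (x along its 68 mm length), about 41 g; this point is its centre. They start lying side by side on top of the dryer, roughly along the dryer's x. Being 14 mm longer than a block, a spacer can be pinched by its two ends while it lies in a gap
- spacer3_c (a point): one of three alike spacers: a plain smooth aluminium bar 68 x 15 x 15 mm (x along its 68 mm length), about 41 g; this point is its centre. They start lying side by side on top of the dryer, roughly along the dryer's x. Being 14 mm longer than a block, a spacer can be pinched by its two ends while it lies in a gap
- block1_c (a point): one of up to four wood specimen blocks, 54 x 40 x 34 mm (x, y, z), about 55 g, a strip of dark bark on one 54 mm side; this point is its centre, x along the 54 mm length, z up. They start scattered on the bench to the left of the dryer, flat, yaw within 0.3 rad of the robot's axes. None if this block is absent
- block2_c (a point): one of up to four wood specimen blocks, 54 x 40 x 34 mm (x, y, z), about 55 g, a strip of dark bark on one 54 mm side; this point is its centre, x along the 54 mm length, z up. They start scattered on the bench to the left of the dryer, flat, yaw within 0.3 rad of the robot's axes. None if this block is absent
- block3_c (a point): one of up to four wood specimen blocks, 54 x 40 x 34 mm (x, y, z), about 55 g, a strip of dark bark on one 54 mm side; this point is its centre, x along the 54 mm length, z up. They start scattered on the bench to the left of the dryer, flat, yaw within 0.3 rad of the robot's axes. None if this block is absent
- block4_c (a point): one of up to four wood specimen blocks, 54 x 40 x 34 mm (x, y, z), about 55 g, a strip of dark bark on one 54 mm side; this point is its centre, x along the 54 mm length, z up. They start scattered on the bench to the left of the dryer, flat, yaw within 0.3 rad of the robot's axes. None if this block is absent
- amber_bottle: bystander: a stoppered amber glass bottle, 48 mm across, 105 mm tall; origin at the centre of its foot
- seed_jar: bystander: a glass jar of seeds with a round stopper, 94 mm across, 147 mm tall; origin at the centre of its foot
- petri_dish: bystander: a closed glass petri dish, 94 mm across, 18 mm tall; origin at the centre of its foot
Not all that is in view belongs to the job. What is shaped like the part that bears block1_c but green or orange is not meant.

How it is judged:
By the outcome, as a careful person would: the job done as asked, in the order asked, and still so for the second after the job is handed in, with the robot touching nothing.
Of block1, block2, block3, block4 only 3 to 4 are there at a start; the rules pass over those that are not, and their reading is None.
At some moment in a run one of block1, block2, block3, block4 may be knocked a few centimetres aside while the robot is not near it.
Once in a run the grip may slacken for a moment while it holds something.
It also fails if it takes over 210 s, if anything falls off the work surface, if the arm or the gripper's body presses on something with over 40 N, if the wrist force passes 120 N, or if a joint passes its speed limit or range.

## Working session

There is one attempt and no reset: what is moved stays moved. The work goes in short steps, each a Python script; the robot and the scene stay as the last script left them, time stands still between calls to the robot, and variables do not carry over. Pictures are saved under pics/ and viewed, about 12 in all and at most 16, crops included, and the job is handed in when it is done.

```bash
ls; mkdir -p pics
python3 - <<'E'
from cell import *
import cv2, numpy as np
for n in("scene","top"):
    f=grab_frame(n); cv2.imwrite(f"pics/{n}0.png",cv2.cvtColor(f["img"],cv2.COLOR_RGB2BGR))
    print(n,f["fx"],f["fy"],f["cx"],f["cy"],f["k1"],np.round(f["cam_to_world"],4).tolist())
    for o in("dryer","tray_stop","tray_handle","spacer1_c","block1_c","amber_bottle","seed_jar","petri_dish"):
        print(o,[(np.round(d["centre"],1).tolist(),round(d["score"],2)) for d in tip_of(n,o)])
s=get_state(); print(s)
E
```

```text
pics
scene 390.59688182427385 390.59688182427385 280.2365806120936 214.56222488191372 -0.050597455706487125 [[0.6663, 0.4349, -0.6058, 1.0866], [0.7457, -0.3848, 0.5439, -0.454], [0.0035, -0.8141, -0.5807, 0.6211], [0.0, 0.0, 0.0, 1.0]]
dryer []
tray_stop []
tray_handle [([258.3, 266.6], 0.78)]
spacer1_c [([180.0, 225.8], 0.55)]
block1_c [([310.1, 210.8], 0.92), ([307.1, 171.1], 0.69), ([353.1, 207.3], 0.67)]
amber_bottle [([362.3, 295.6], 0.97)]
seed_jar []
petri_dish [([408.6, 232.1], 0.67)]
top 479.8575283119836 479.8575283119836 282.91320825651087 212.36422523165328 0.02846585082651678 [[-0.0185, -0.9955, 0.0934, 0.4672], [-0.9998, 0.0185, -0.0011, 0.0267], [-0.0007, -0.0934, -0.9956, 1.2366], [0.0, 0.0, 0.0, 1.0]]
dryer [([407.5, 195.8], 0.25)]
tray_stop [([350.5, 210.6], 0.7), ([185.5, 262.9], 0.44)]
tray_handle []
spacer1_c [([407.8, 192.1], 0.78)]
block1_c [([173.5, 303.0], 0.94), ([224.2, 243.2], 0.76), ([182.1, 219.2], 0.6), ([463.9, 217.0], 0.19)]
amber_bottle [([269.8, 137.9], 0.56)]
seed_jar [([215.2, 134.3], 0.58)]
petri_dish [([162.4, 157.8], 0.64)]
{'clock': 0.9, 'q': array([ 1.16579077e+00,  3.26165773e-01, -1.92616246e-01,  1.05201466e+00,
        2.07908948e-05,  1.43661764e+00]), 'joint_velocities': array([ 0.00094253,  0.00113393, -0.00054926, -0.00083379,  0.0002352 ,
        0.00053269]), 'tau': array([ 3.10115820e-04, -4.43315077e+01,  2.62760782e+01,  8.65901948e-04,
        4.39419330e-05, -2.58793861e-06]), 'position': array([0.14711408, 0.52996508, 0.23129331]), 'eef_rot': array([-2.50098579e+00, -1.90120013e+00,  1.65943549e-05]), 'contact_force': array([0.1110194 , 0.51973384, 0.64771318]), 'wrist_torque': array([-0.00420627,  0.01521868, -0.02812289]), 'finger_gap': 0.9987596572462347}
```

View pics/top0.png

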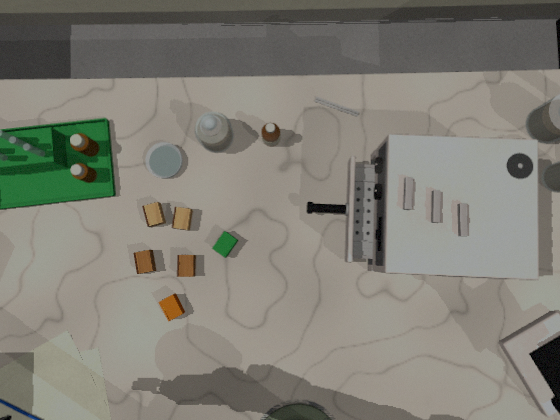

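View pics/scene0.png

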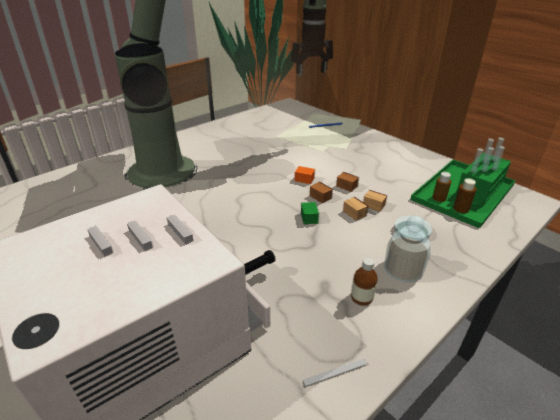

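```bash
cat > h.py <<'E'
from cell import *
import numpy as np, cv2
from scipy.optimize import minimize
def proj(f,P):
    T=np.linalg.inv(f["cam_to_world"]); K=np.array([[f["fx"],0,f["cx"]],[0,f["fy"],f["cy"]],[0,0,1.]])
    return cv2.projectPoints(np.asarray(P,float).reshape(-1,3),cv2.Rodrigues(T[:3,:3])[0],T[:3,3],K,np.array([f["k1"],0,0,0]))[0][:,0]
def unproj(f,uv,z):
    K=np.array([[f["fx"],0,f["cx"]],[0,f["fy"],f["cy"]],[0,0,1.]])
    r=cv2.undistortPoints(np.array([[uv]],float),K,np.array([f["k1"],0,0,0]))[0,0]
    C=f["cam_to_world"]; d=C[:3,:3]@[r[0],r[1],1]; return C[:3,3]+d*(z-C[2,3])/d[2]
def box(x,y,yaw,dim,z0):
    a,b,c=dim; s=np.array([(i,j,k) for i in(-.5,.5) for j in(-.5,.5) for k in(0,1)])*[a,b,c]
    R=np.array([[np.cos(yaw),-np.sin(yaw),0],[np.sin(yaw),np.cos(yaw),0],[0,0,1]])
    return s@R.T+[x,y,z0]
def fitbox(f,mask,dim,z0,yaws=(0,),S=6):
    ys,xs=np.nonzero(mask); x0,y0,x1,y1=xs.min()-6,ys.min()-6,xs.max()+7,ys.max()+7
    M=np.zeros((y1-y0,x1-x0),np.uint8); M[ys-y0,xs-x0]=1; M=cv2.resize(M,None,fx=S,fy=S,interpolation=cv2.INTER_NEAREST)
    def cost(p):
        q=(proj(f,box(*p,dim,z0))-[x0,y0]+.5)*S; c=cv2.convexHull(q.astype(np.float32))
        I=np.zeros_like(M); cv2.fillConvexPoly(I,np.round(c*16).astype(int),1,shift=4)
        return 1-(I&M).sum()/max(1,(I|M).sum())
    c=unproj(f,(xs.mean(),ys.mean()),z0+dim[2]*.6); best=None
    for yw in yaws:
        r=minimize(cost,[c[0],c[1],yw],method="Nelder-Mead",options=dict(initial_simplex=[[c[0]-.006,c[1],yw],[c[0]+.006,c[1]+.006,yw+.1],[c[0],c[1]-.006,yw-.15],[c[0]+.004,c[1]-.003,yw+.2]]))
        if best is None or r.fun<best.fun: best=r
    return best.x,1-best.fun
BL=(.054,.040,.034); SP=(.068,.015,.015)
def find(name,dim,z0,cam="top",yaws=(-.15,.15)):
    f=grab_frame(cam); out=[]
    for d in silhouettes(cam,name):
        if d["mask"].sum()<20: continue
        p,iou=fitbox(f,d["mask"],dim,z0,yaws); m=d["mask"]
        out.append((p,iou,d["score"],np.median(f["img"][m],axis=0)))
    return out
def pr(o):
    for p,i,s,c in o: print(np.round(p,4),"iou %.2f score %.2f"%(i,s),c)
def rv(yaw): return np.pi*np.array([np.cos(yaw/2),np.sin(yaw/2),0])
def rot(yaw):   # choose the half-turn with the last joint nearer mid range
    return rv(yaw)
E
python3 - <<'E'
from h import *
pr(find("block1_c",BL,0)); print(); pr(find("spacer1_c",SP,.22)); print(); pr(find("dryer",(.30,.32,.22),0,yaws=(0,.1,-.1)))
for n,z in(("tray_handle",.045),("tray_stop",.03)):
  f=grab_frame("top")
  for d in silhouettes("top",n):
    ys,xs=np.nonzero(d["mask"]); print(n,d["score"],xs.min(),xs.max(),ys.min(),ys.max(),unproj(f,(xs.min(),ys[xs<xs.min()+6].mean()),.045))
f=grab_frame("scene")
for n,z in(("tray_handle",.045),("amber_bottle",0),("petri_dish",0)):
  print(n,[(unproj(f,d["centre"],z).round(3),d["score"]) for d in tip_of("scene",n)])
f=grab_frame("top")
for n,z in(("tray_stop",.022),("amber_bottle",0),("seed_jar",0),("petri_dish",0)):
  print(n,[(unproj(f,d["centre"],z).round(3),d["score"]) for d in tip_of("top",n)])
E
```

```text
[0.3508 0.3086 0.4708] iou 0.95 score 0.76 [156.  92.  23.]
[ 0.571   0.2835 -0.1425] iou 0.92 score 0.56 [152. 124.  84.]

[ 0.5976 -0.2395 -0.0424] iou 0.88 score 0.65 [139. 134. 131.]

[ 0.5711 -0.3517 -0.0647] iou 0.86 score 0.79 [156. 159. 154.]
tray_handle 0.64 306 374 156 261 [ 0.5895868  -0.03241018  0.045     ]
tray_stop 0.85 306 374 157 261 [ 0.58996476 -0.03241887  0.045     ]
tray_handle [(array([ 0.587, -0.075,  0.045]), 0.56)]
amber_bottle []
petri_dish [(array([0.71 , 0.344, 0.   ]), 0.66)]
tray_stop [(array([ 0.586, -0.148,  0.022]), 0.91)]
amber_bottle [(array([0.78 , 0.057, 0.   ]), 0.81)]
seed_jar [(array([0.79 , 0.208, 0.   ]), 0.9), (array([0.587, 0.364, 0.   ]), 0.67)]
petri_dish [(array([0.721, 0.327, 0.   ]), 0.73)]
```

```bash
cat >> h.py <<'E'
def woods(f,cols=(100,270),rows=(190,330)):
    """box fits of all wood-coloured blobs in a window of the top picture"""
    hsv=cv2.cvtColor(f["img"],cv2.COLOR_RGB2HSV); m=((hsv[...,1]>95)&(hsv[...,2]>30)).astype(np.uint8)
    w=np.zeros_like(m); w[rows[0]:rows[1],cols[0]:cols[1]]=1; n,L,st,ce=cv2.connectedComponentsWithStats(m*w,connectivity=4)
    out=[]
    for i in range(1,n):
        if st[i,4]<120: continue
        p,iou=fitbox(f,L==i,BL,0,(-.2,.2)); out.append((p,iou,st[i,4],np.median(hsv[L==i],axis=0)))
    return out
E
python3 - <<'E'
from h import *
f=grab_frame("top"); pr(woods(f))
g=cv2.cvtColor(f["img"],cv2.COLOR_RGB2GRAY)
for l in cv2.createLineSegmentDetector().detect(g)[0][:,0]:
    if np.hypot(l[2]-l[0],l[3]-l[1])>50 and l[0]>300 and 100<l[1]<300:
        for z in (.22,.07): 
            a,b=unproj(f,l[:2],z),unproj(f,l[2:],z); d=b-a; print(np.round(l),z,a[:2].round(3),b[:2].round(3),"ang",round(float(np.arctan2(d[1],d[0])),3))
cv2.imwrite("pics/c1.png",cv2.cvtColor(np.hstack([cv2.resize(f["img"][185:330,125:245],None,fx=3,fy=3,interpolation=2),cv2.resize(f["img"][135:280,300:480],None,fx=2.4,fy=3,interpolation=2)]),cv2.COLOR_RGB2BGR))
E
```

```text
[0.5829 0.3543 0.254 ] iou 0.89 score 390.00 [ 18. 115. 153.]
[ 0.5719  0.2826 -0.1644] iou 0.88 score 361.00 [ 18. 115. 153.]
[ 0.5045  0.1739 -0.6384] iou 0.92 score 356.00 [ 66. 173. 111.]
[0.4642 0.3769 0.1739] iou 0.93 score 415.00 [ 15. 159. 128.]
[ 0.4522  0.2722 -0.0163] iou 0.92 score 380.00 [ 15. 158. 128.]
[0.3499 0.3082 0.4781] iou 0.95 score 442.00 [ 15. 216. 156.]
[375. 263. 375. 202.] 0.22 [ 0.452 -0.165] [ 0.581 -0.171] ang -0.047
[375. 263. 375. 202.] 0.07 [ 0.449 -0.194] [ 0.598 -0.201] ang -0.047
[387. 134. 383. 272.] 0.22 [ 0.727 -0.202] [ 0.433 -0.183] ang 3.077
[387. 134. 383. 272.] 0.07 [ 0.766 -0.235] [ 0.428 -0.213] ang 3.077
[352. 259. 355. 157.] 0.22 [ 0.46  -0.117] [ 0.679 -0.131] ang -0.062
[352. 259. 355. 157.] 0.07 [ 0.459 -0.138] [ 0.711 -0.154] ang -0.062
[538. 277. 537. 142.] 0.22 [ 0.418 -0.503] [ 0.704 -0.52 ] ang -0.06
[538. 277. 537. 142.] 0.07 [ 0.41  -0.581] [ 0.739 -0.601] ang -0.06
[349. 209. 347. 261.] 0.22 [ 0.566 -0.115] [ 0.458 -0.108] ang 3.076
[349. 209. 347. 261.] 0.07 [ 0.581 -0.136] [ 0.457 -0.128] ang 3.076
[388. 272. 536. 278.] 0.22 [ 0.434 -0.193] [ 0.415 -0.498] ang -1.632
[388. 272. 536. 278.] 0.07 [ 0.429 -0.225] [ 0.407 -0.576] ang -1.632
[461. 137. 391. 134.] 0.22 [ 0.719 -0.359] [ 0.728 -0.21 ] ang 1.513
[461. 137. 391. 134.] 0.07 [ 0.756 -0.416] [ 0.766 -0.244] ang 1.513
```

View pics/c1.png

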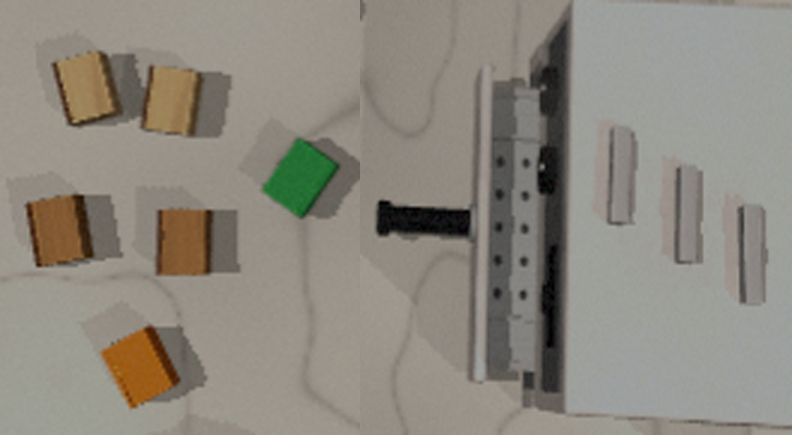

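```bash
cat >> h.py <<'E'
YW=-.062; UX=np.array([np.cos(YW),np.sin(YW),0]); UY=np.array([-np.sin(YW),np.cos(YW),0])
E
python3 - <<'E'
from h import *
p=np.array([.5893,-.076,0])
for yw in(YW,YW+np.pi): print(ik(p+[0,0,.15],rv(yw)))
q=ik(p+[0,0,.15],rv(YW)); yw=YW
q2=ik(p+[0,0,.15],rv(YW+np.pi))
if q is None or (q2 is not None and abs(q2[5])<abs(q[5])): yw=YW+np.pi
movep(p+[0,0,.15],rv(yw)); t=get_state()["clock"]
print(move_l(p+[0,0,.024],.12,until_force=8)); grab(60); s=get_state(); print(s["finger_gap"],s["position"],s["contact_force"],s["clock"]-t)
f0=s["contact_force"]
print(move_l(s["position"]+UY*.24,.08,until_force=20)); s=get_state(); print(s["position"],s["contact_force"]-f0,s["clock"],(s["position"]-p)@UY,(s["position"]-p)@UX,yw)
E
```

```text
[-0.25244566  0.46960328 -0.19201433  0.90917871  0.          1.38035067]
[-0.25244566  0.46960328 -0.19201433  0.90917871  0.         -1.76124199]
False
0.2370701300502487 [ 0.58786823 -0.07592464  0.02426183] [-4.80895311 -0.38332545  6.11988488] 1.8083
True
[0.60179734 0.14599247 0.02428874] [ 5.08867177 -0.6334978  -2.46188947] 8.875 0.2223402746316706 -0.0012813844282581748 -0.062
```

Run:
```python
from h import *
let_go(); p=get_state()["position"]; move_l(p+[0,0,.13],.2); movep([.40,.33,.22],rv(0))
f=grab_frame("top"); g=cv2.cvtColor(f["img"],cv2.COLOR_RGB2GRAY)
for l in cv2.createLineSegmentDetector().detect(g)[0][:,0]:
    if np.hypot(l[2]-l[0],l[3]-l[1])>25 and 200<l[0]<385 and 140<l[1]<280:
        z=.07 if l[0]<262 else .03
        a,b=unproj(f,l[:2],z),unproj(f,l[2:],z); d=b-a; print(np.round(l),z,a[:2].round(4),b[:2].round(4),"ang",round(float(np.arctan2(d[1],d[0])),3))
print([(unproj(f,d["centre"],.022).round(4),d["score"]) for d in tip_of("top","tray_stop")],[(unproj(f,d["centre"],.045).round(4),d["score"]) for d in tip_of("top","tray_handle")],get_state()["clock"])
cv2.imwrite("pics/c2.png",cv2.cvtColor(cv2.resize(f["img"][120:320,110:390],None,fx=2.8,fy=2.8,interpolation=2),cv2.COLOR_RGB2BGR))
```

```text
[219. 198. 257. 201.] 0.07 [0.6146 0.1807] [0.6064 0.0891] ang -1.66
[256. 210. 224. 208.] 0.07 [0.5838 0.0917] [0.5905 0.1686] ang 1.484
[365. 253. 367. 182.] 0.03 [ 0.4739 -0.1786] [ 0.6541 -0.1891] ang -0.059
[376. 237. 377. 202.] 0.03 [ 0.5142 -0.2062] [ 0.6027 -0.213 ] ang -0.077
[234. 153. 207. 151.] 0.07 [0.7249 0.1423] [0.7335 0.2106] ang 1.445
[375. 263. 376. 237.] 0.03 [ 0.4488 -0.2016] [ 0.5143 -0.2082] ang -0.099
[260. 256. 264. 153.] 0.07 [0.4725 0.0839] [0.7244 0.0683] ang -0.062
[336. 163. 372. 167.] 0.03 [ 0.7047 -0.111 ] [ 0.6929 -0.2035] ang -1.697
[287. 268. 313. 261.] 0.03 [0.441  0.0183] [ 0.4572 -0.048 ] ang -1.331
[373. 199. 372. 253.] 0.03 [ 0.6091 -0.2034] [ 0.4738 -0.1951] ang 3.08
[257. 217. 256. 254.] 0.07 [0.5668 0.0878] [0.4757 0.093 ] ang 3.084
[281. 176. 362. 180.] 0.03 [0.6729 0.0296] [ 0.6588 -0.1766] ang -1.639
[362. 182. 322. 181.] 0.03 [ 0.6537 -0.1764] [ 0.6598 -0.0751] ang 1.51
[261. 152. 259. 199.] 0.07 [0.7277 0.0779] [0.6098 0.0845] ang 3.086
[(array([0.5963, 0.0626, 0.022 ]), 0.57)] [(array([0.5996, 0.1392, 0.045 ]), 0.82), (array([0.7125, 0.3212, 0.045 ]), 0.23)] 11.5583
```

View pics/c2.png

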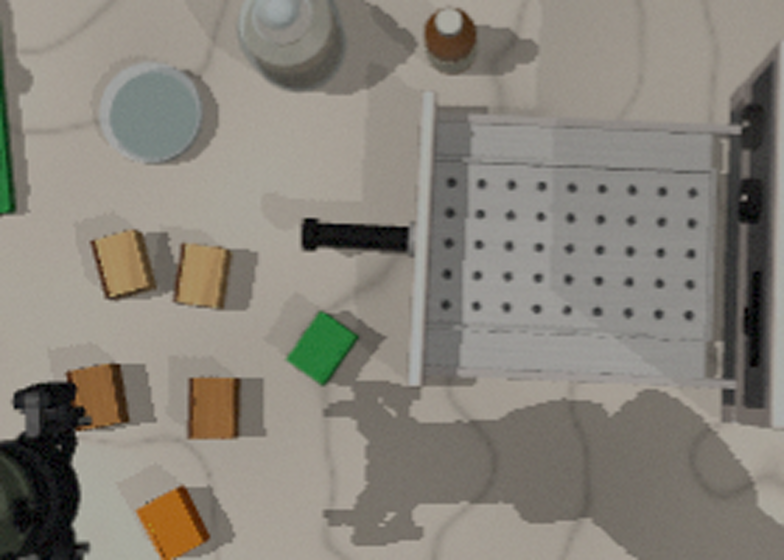

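```bash
cat >> h.py <<'E'
STOP=np.array([.5975,.0765,0])
class Trouble(Exception): pass
def st(): return get_state()
def blocks_on_bench(f=None):
    f=f or grab_frame("top")
    return sorted([(p,i) for p,i,a,c in woods(f) if 8<c[0]<26 and c[1]<190 and i>.75],key=lambda t:-t[0][0])
def pick(x,y,yaw,ztcp,newtons,width):
    p=np.array([x,y,0]); movep(p+[0,0,ztcp+.09],rv(yaw))
    if move_l(p+[0,0,ztcp],.15,until_force=10): raise Trouble("touch on the way down",st()["position"])
    grab(newtons); g=st()["finger_gap"]; print("gap %.3f"%g)
    if abs(g*.085-width)>.012: raise Trouble("gap",g)
    return g
def place(off,ztcp,g,push=True,back=.006):
    """set the held thing on the tray, its centre off behind the panel, after sliding it outwards to contact"""
    p=STOP-UY*(off+back); s=st()["position"]; move_l([s[0],s[1],.15],.25)
    movep(p+[0,0,.15],rv(YW)); move_l(p+[0,0,ztcp+.02],.2)
    if abs(st()["finger_gap"]-g)>.04: raise Trouble("lost",st()["finger_gap"],g)
    hit=move_l(p+[0,0,ztcp-.004],.04,until_force=5); z=st()["position"][2]; print("floor at tcp z %.4f want %.4f"%(z,ztcp),hit)
    if not hit or abs(z-ztcp)>.005: raise Trouble("height",z)
    move_l(p+[0,0,z+.0015],.03)
    hit=move_l(p+UY*(back+.008)+[0,0,z+.0015],.02,until_force=5); s=st()["position"]; print("contact at off %.4f want %.4f"%((STOP-s)@UY,off),hit,"gap %.3f"%st()["finger_gap"])
    if not hit: raise Trouble("no contact")
    move_l(s-[0,0,.0015],.03); let_go(); s=st()["position"]; move_l([s[0],s[1],.15],.25); print("t",st()["clock"])
E
python3 - <<'E'
from h import *
b=blocks_on_bench(); print(b)
p=min(b,key=lambda t:np.hypot(*(t[0][:2]-[.572,.283])))[0]
g=pick(*p,.006,40,.054)
place(.020,.028,g)
pr([]); print(blocks_on_bench())
E
```

```text
[(array([0.58318107, 0.35392119, 0.26754923]), np.float64(0.876700196115645)), (array([ 0.57196438,  0.28287901, -0.16234527]), np.float64(0.8788470604081083)), (array([0.46402033, 0.3766391 , 0.16643773]), np.float64(0.8358124646959142)), (array([ 0.45217333,  0.27218731, -0.01639962]), np.float64(0.9152336637669432))]
gap 0.628
floor at tcp z 0.0291 want 0.0280 True
contact at off 0.0207 want 0.0200 True gap 0.622
t 18.4333
[(array([0.58288956, 0.35447156, 0.25738217]), np.float64(0.8785407182599899)), (array([0.46431336, 0.37688885, 0.16537118]), np.float64(0.9328690633038459)), (array([ 0.45224414,  0.27226515, -0.01984628]), np.float64(0.9129291158022527))]
```

Run:
```python
from h import *
for k in range(3): pr(find("spacer1_c",SP,.22)); print()
f=grab_frame("top"); im=f["img"][165:245,395:480].astype(int)
med=np.median(im.reshape(-1,3),axis=0); print(med, im[28,0:25].tolist())
cv2.imwrite("pics/c3.png",cv2.cvtColor(np.hstack([cv2.resize(f["img"][150:250,385:485],None,fx=4,fy=4,interpolation=2),cv2.resize(f["img"][160:260,250:350],None,fx=4,fy=4,interpolation=2)]),cv2.COLOR_RGB2BGR))
```

```text
[ 0.5978 -0.239  -0.09  ] iou 0.92 score 0.56 [112. 108. 105.]

[ 0.598  -0.239  -0.0801] iou 0.91 score 0.86 [112. 108. 105.]
[ 0.5567  0.3    -0.2171] iou 0.46 score 0.25 [168.  138.5  96. ]

[ 0.5968 -0.2389 -0.0794] iou 0.88 score 0.67 [112. 108. 105.]

[173. 175. 168.] [[139, 132, 126], [137, 129, 122], [132, 124, 119], [119, 111, 107], [119, 113, 107], [119, 114, 107], [120, 112, 105], [117, 110, 106], [105, 98, 94], [58, 53, 54], [88, 85, 79], [114, 110, 107], [109, 104, 102], [114, 108, 104], [112, 107, 105], [112, 106, 103], [113, 110, 105], [128, 122, 117], [138, 131, 125], [136, 128, 123], [135, 127, 121], [136, 127, 123], [151, 145, 139], [174, 174, 168], [173, 175, 167]]
```

View pics/c3.png

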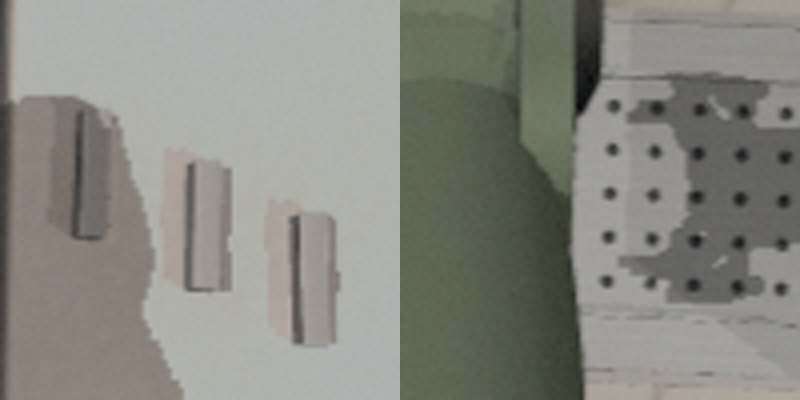

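```bash
python3 - <<'E'
s=open('h.py').read()
s=s.replace("move_l([s[0],s[1],.15],.25)\n    movep(p+[0,0,.15],rv(YW)); move_l(p+[0,0,ztcp+.02],.2)","h=.15 if s[2]<.1 else .30; move_l([s[0],s[1],h],.25)\n    movep(p+[0,0,h],rv(YW)); move_l(p+[0,0,ztcp+.02],.25)")
open('h.py','w').write(s)
E
python3 - <<'E'
from h import *
f=grab_frame("top"); print([unproj(f,u,.235).round(4) for u in((437.2,206.2),(463.5,219.8))])
s=get_state()["position"]; move_l([s[0],s[1],.29],.25)
g=pick(.5975,-.239,-.075,.217,40,.068)
place(.0475,.019,g)
E
```

```text
[array([ 0.5681, -0.2974,  0.235 ]), array([ 0.5386, -0.3505,  0.235 ])]
gap 0.781
floor at tcp z 0.0490 want 0.0190 TrueTraceback (most recent call last):
  File "<stdin>", line 5, in <module>
  File "h.py", line 68, in place
    if not hit or abs(z-ztcp)>.005: raise Trouble("height",z)
                                    ^^^^^^^^^^^^^^^^^^^^^^^^^
h.Trouble: ('height', np.float64(0.04896794453344038))
```

Run:
```python
from h import *
s=get_state(); print(s["position"],s["contact_force"],s["finger_gap"],s["clock"],(STOP-s["position"])@UY)
f=grab_frame("scene"); cv2.imwrite("pics/s1.png",cv2.cvtColor(cv2.resize(f["img"][150:340,150:400],None,fx=3,fy=3,interpolation=2),cv2.COLOR_RGB2BGR))
```

```text
[0.59258336 0.02106694 0.04896794] [-5.24056997  0.39431161 15.82595465] 0.7823910254154531 24.6917 0.05563119197870544
```

View pics/s1.png

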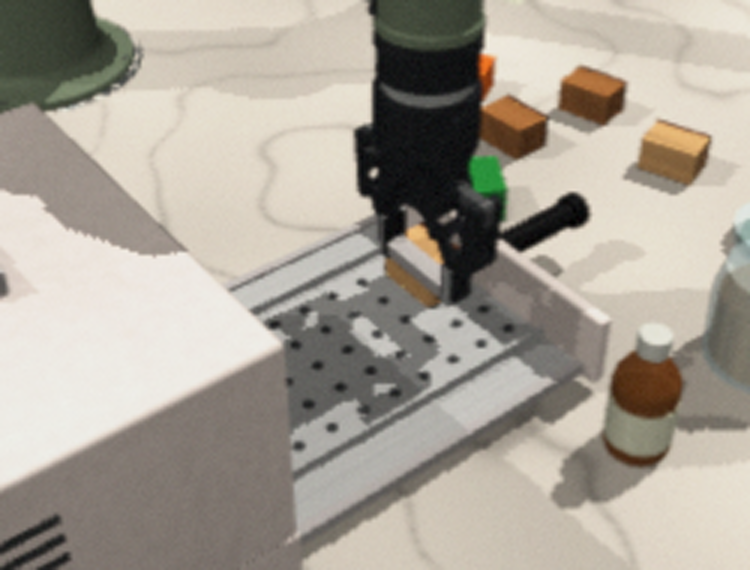

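Run:
```python
from h import *
s=get_state()["position"]; move_l([s[0],s[1],.20],.2); movep([.40,.25,.25],rv(YW)); s=get_state(); print(s["finger_gap"],s["position"],s["clock"])
f=grab_frame("top"); 
hsv=cv2.cvtColor(f["img"],cv2.COLOR_RGB2HSV); print(np.median(hsv[185:220,266:280].reshape(-1,3),axis=0))
cv2.imwrite("pics/c4.png",cv2.cvtColor(cv2.resize(f["img"][140:300,150:390],None,fx=3.3,fy=3.3,interpolation=2),cv2.COLOR_RGB2BGR))
```

```text
0.7782248528198342 [0.40070642 0.24961175 0.24967115] 26.8167
[ 18.   12.  115.5]
```

View pics/c4.png

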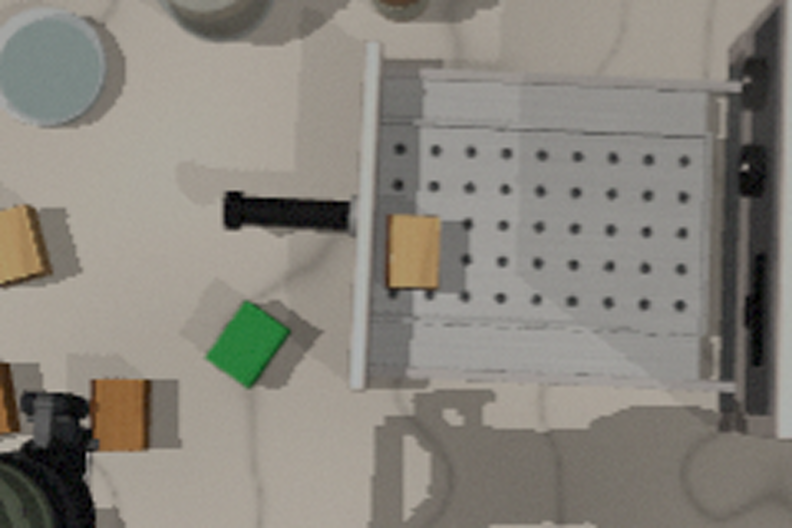

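```bash
cat >> h.py <<'E'
def in_tray(f=None):
    """fits of wood blocks on the tray: (offset behind panel, sideways, yaw rel. tray, iou), and raw"""
    f=f or grab_frame("top"); hsv=cv2.cvtColor(f["img"],cv2.COLOR_RGB2HSV); m=((hsv[...,1]>95)&(hsv[...,2]>30)).astype(np.uint8)
    w=np.zeros_like(m); w[150:270,262:372]=1; n,L,sta,_=cv2.connectedComponentsWithStats(m*w,connectivity=4); out=[]
    for i in range(1,n):
        if sta[i,4]<120: continue
        p,iou=fitbox(f,L==i,BL,.022,(YW-.1,YW+.1)); d=np.array([p[0],p[1],0])-STOP
        out.append((-d@UY,d@UX,p[2]-YW,iou,p))
    return sorted(out,key=lambda t:t[0])
def lay_back(p,yaw,ztcp=.217):
    """put the held spacer on the dryer top"""
    p=np.array([p[0],p[1],0]); s=st()["position"]; move_l([s[0],s[1],.30],.3); movep(p+[0,0,.30],rv(yaw)); move_l(p+[0,0,ztcp+.015],.2)
    hit=move_l(p+[0,0,ztcp-.003],.04,until_force=5); print("top at %.4f"%st()["position"][2],hit,"gap %.3f"%st()["finger_gap"]); let_go(); move_l(p+[0,0,.30],.3); print("t",st()["clock"])
E
python3 - <<'E'
from h import *
for r in in_tray(): print(np.round(r[:4],4),r[4])
lay_back((.5975,-.239),YW)
for r in in_tray(): print(np.round(r[:4],4),r[4])
E
```

```text
[ 0.0316 -0.0253  0.0439  0.9013] [ 0.57028857  0.04651607 -0.0181076 ]
top at 0.2151 True gap 0.779
t 30.8583
[ 0.0316 -0.0249  0.0406  0.9003] [ 0.57068654  0.04654563 -0.02143024]
```

Run:
```python
from h import *
r=in_tray()[0][4]; movep([r[0],r[1],.25],rv(r[2]))
g=pick(*r,.028,40,.054)
place(.020,.028,g)
s=get_state()["position"]; move_l([s[0],s[1],.30],.3)
movep([.5975,-.239,.30],rv(YW)); 
for r in in_tray(): print(np.round(r[:4],4),r[4])
g=pick(.5975,-.239,YW,.217,40,.068)
place(.0475,.019,g)
```

```text
gap 0.625
floor at tcp z 0.0290 want 0.0280 True
contact at off 0.0223 want 0.0200 True gap 0.625
t 37.7083
[2.240e-02 2.000e-04 4.350e-02 8.899e-01] [ 0.59630074  0.05410524 -0.01852732]
gap 0.783
floor at tcp z 0.0201 want 0.0190 True
contact at off 0.0504 want 0.0475 True gap 0.780
t 45.9167
```

```bash
sed -i 's/^STOP=.*/STOP=np.array([.5975,.0765,0])-UY*.0025/; s/until_force=5); s=st()\["position"\]; print("contact/until_force=7); s=st()["position"]; print("contact/' h.py
cat >> h.py <<'E'
def spacer(x,y,off):
    s=st()["position"]; move_l([s[0],s[1],.30],.3); movep([x,y,.30],rv(YW)); g=pick(x,y,YW,.217,40,.068); place(off,.019,g)
def block(x,y,yaw,off,look=True):
    g=pick(x,y,yaw,.006,40,.054)
    if look:
        for r in in_tray(): print("  row",np.round(r[:4],4))
    place(off,.028,g)
E
python3 - <<'E'
from h import *
b=blocks_on_bench(); print([p[0].round(3) for p in b])
block(*b[0][0],.075)
spacer(.5681,-.2974,.1025)
b=blocks_on_bench(); print([p[0].round(3) for p in b])
E
```

```text
[array([0.583, 0.354, 0.277]), array([0.464, 0.377, 0.175]), array([ 0.452,  0.272, -0.014])]
gap 0.623
  row [1.930e-02 3.000e-04 6.700e-03 9.019e-01]
floor at tcp z 0.0292 want 0.0280 True
contact at off 0.0744 want 0.0750 True gap 0.624
t 53.6
gap 0.782
floor at tcp z 0.0201 want 0.0190 True
contact at off 0.1040 want 0.1025 True gap 0.784
t 61.8333
[array([0.464, 0.377, 0.174]), array([ 0.452,  0.272, -0.013])]
```

Row is going well; continue, then view.

Run:
```python
from h import *
b=blocks_on_bench()
block(*b[0][0],.130)
spacer(.5386,-.3505,.1575)
b=blocks_on_bench(); print([p[0].round(3) for p in b])
movep([.45,.272,.15],rv(0))
for r in in_tray(): print("  row",np.round(r[:4],4))
f=grab_frame("top"); cv2.imwrite("pics/c5.png",cv2.cvtColor(cv2.resize(f["img"][140:280,240:400],None,fx=4,fy=4,interpolation=2),cv2.COLOR_RGB2BGR))
```

```text
gap 0.627
  row [1.930e-02 2.000e-04 5.300e-03 8.922e-01]
  row [ 7.460e-02 -1.000e-04  3.980e-02  8.644e-01]
floor at tcp z 0.0290 want 0.0280 True
contact at off 0.1289 want 0.1300 True gap 0.619
t 70.225
gap 0.776
floor at tcp z 0.0203 want 0.0190 True
contact at off 0.1584 want 0.1575 True gap 0.777
t 78.4833
[array([ 0.452,  0.272, -0.017])]
  row [1.940e-02 2.000e-04 3.900e-03 8.864e-01]
  row [7.460e-02 4.000e-04 4.130e-02 8.782e-01]
  row [1.299e-01 2.000e-04 4.230e-02 9.058e-01]
```

View pics/c5.png

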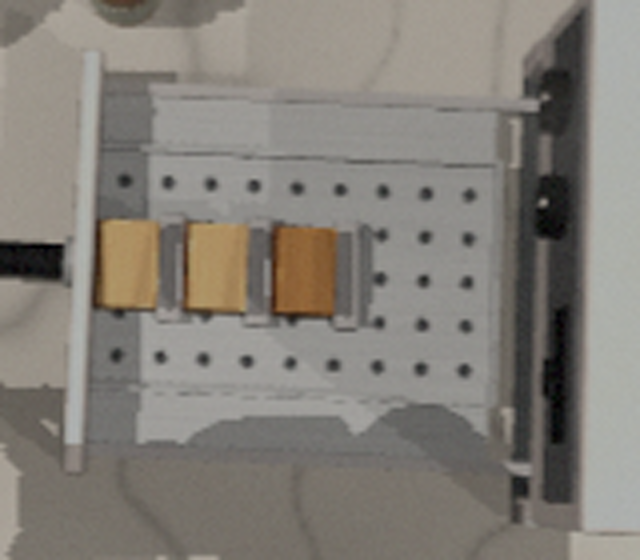

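Run:
```python
from h import *
b=blocks_on_bench()
block(*b[0][0],.185)
s=get_state()["position"]; move_l([s[0],s[1],.30],.3); movep([.45,.2,.30],rv(0))
for r in in_tray(): print("  row",np.round(r[:4],4))
print(get_state()["clock"])
f=grab_frame("top"); cv2.imwrite("pics/c6.png",cv2.cvtColor(cv2.resize(f["img"][140:280,240:400],None,fx=4,fy=4,interpolation=2),cv2.COLOR_RGB2BGR))
```

```text
gap 0.621
  row [1.92e-02 1.00e-04 1.29e-02 8.83e-01]
  row [7.480e-02 3.000e-04 1.280e-02 8.711e-01]
  row [1.299e-01 2.000e-04 4.230e-02 9.058e-01]
floor at tcp z 0.0289 want 0.0280 True
contact at off 0.1841 want 0.1850 True gap 0.625
t 86.9917
  row [1.990e-02 3.000e-04 4.340e-02 8.926e-01]
  row [ 7.440e-02  3.000e-04 -2.100e-03  8.692e-01]
  row [0.1297 0.0016 0.0044 0.9022]
  row [0.1863 0.0019 0.0274 0.8831]
88.9667
```

View pics/c6.png

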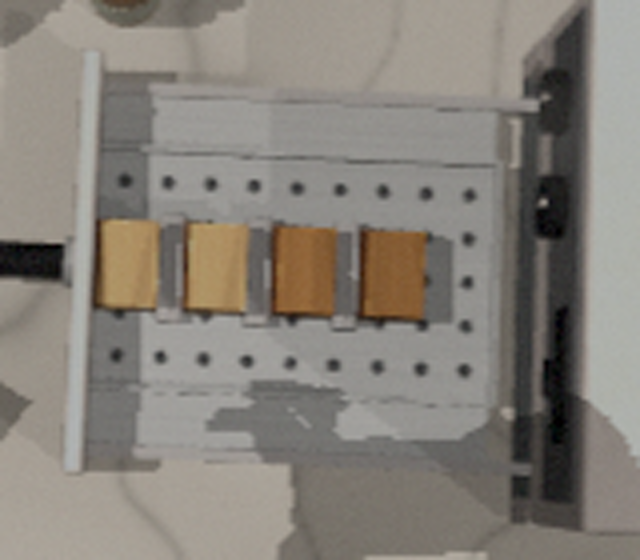

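```bash
cat > rem.py <<'E'
from h import *
import sys
def remove(off,dst):
    p=STOP-UY*off; s=st()["position"]; move_l([s[0],s[1],.30],.3); movep(p+[0,0,.20],rv(YW)); move_l(p+[0,0,.06],.25)
    if move_l(p+[0,0,.020],.08,until_force=8): raise Trouble("touch",st()["position"])
    grab(25); print("gap %.3f"%st()["finger_gap"])
    if abs(st()["finger_gap"]-.78)>.04: raise Trouble("gap")
    move_l(p+[0,0,.075],.06); lay_back(dst,YW,.218)
E
python3 - <<'E'
from rem import *
remove(.1578,(.5386,-.3505))
for r in in_tray(): print("  row",np.round(r[:4],4))
E
```

```text
gap 0.784
top at 0.2181 True gap 0.783
t 96.8583
  row [ 1.960e-02  2.000e-04 -4.000e-03  8.919e-01]
  row [ 7.450e-02  3.000e-04 -3.700e-03  8.745e-01]
  row [1.391e-01 3.000e-04 3.670e-02 9.102e-01]
  row [ 1.859e-01  9.000e-04 -3.320e-02  9.078e-01]
```

Run:
```python
from h import *
f=grab_frame("top"); cv2.imwrite("pics/c7.png",cv2.cvtColor(cv2.resize(f["img"][140:280,240:400],None,fx=4,fy=4,interpolation=2),cv2.COLOR_RGB2BGR))
for r in in_tray(f): print("  row",np.round(r[:4],4))
```

```text
row [1.940e-02 2.000e-04 5.300e-03 8.955e-01]
  row [ 7.430e-02  5.000e-04 -1.520e-02  8.723e-01]
  row [1.391e-01 2.000e-04 3.560e-02 9.123e-01]
  row [ 0.186   0.001  -0.0243  0.9022]
```

View pics/c7.png

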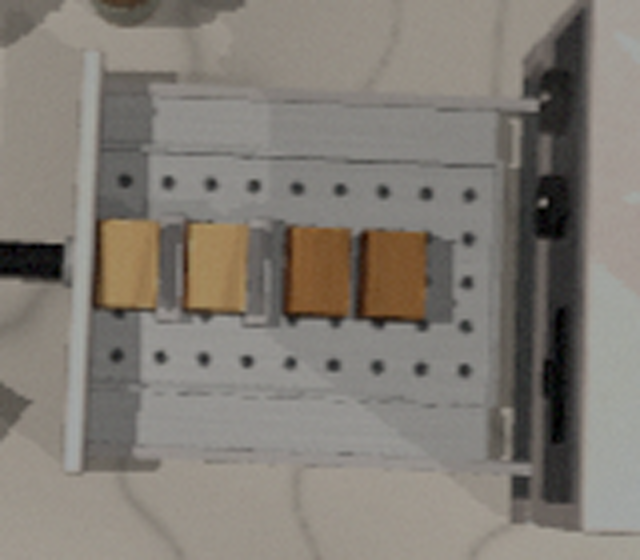

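Run:
```python
from h import *
p=STOP-UY*.139; movep(p+[0,0,.20],rv(YW)); move_l(p+[0,0,.07],.25); print(move_l(p+[0,0,.028],.1,until_force=8)); grab(30); print(get_state()["finger_gap"])
print(move_l(p+UY*.018+[0,0,.0285],.02,until_force=7)); s=get_state()["position"]; print((STOP-s)@UY)
let_go(); s=get_state()["position"]; move_l([s[0],s[1],.30],.3); movep([.5386,-.28,.30],rv(YW))
for r in in_tray(): print("  row",np.round(r[:4],4))
print(get_state()["clock"])
```

```text
False
0.6247464049820609
True
0.1301489854141169
  row [ 1.940e-02  3.000e-04 -1.000e-02  8.976e-01]
  row [7.500e-02 8.000e-04 4.090e-02 8.754e-01]
  row [0.131  0.0019 0.0189 0.9086]
  row [ 0.1858  0.0012 -0.0174  0.9054]
102.7917
```

Run:
```python
from rem import *
remove(.1035,(.5681,-.2974))
for r in in_tray(): print("  row",np.round(r[:4],4))
```

```text
gap 0.786
top at 0.2182 True gap 0.789
t 110.4333
  row [ 1.950e-02  3.000e-04 -2.300e-03  8.954e-01]
  row [ 0.0756 -0.      0.0387  0.8848]
  row [ 0.1298  0.0017 -0.0342  0.9137]
  row [ 1.859e-01  5.000e-04 -3.100e-03  9.027e-01]
```

Run:
```python
from rem import *
remove(.0479,(.5975,-.239))
for r in in_tray(): print("  row",np.round(r[:4],4))
f=grab_frame("top"); cv2.imwrite("pics/c8.png",cv2.cvtColor(cv2.resize(f["img"][140:280,240:480],None,fx=3.3,fy=4,interpolation=2),cv2.COLOR_RGB2BGR))
```

```text
gap 0.785
top at 0.2181 True gap 0.788
t 118.3333
  row [ 1.970e-02 -1.000e-04  1.600e-02  8.936e-01]
  row [0.0746 0.0014 0.0044 0.8766]
  row [ 0.1302  0.0017 -0.0216  0.92  ]
  row [ 0.186   0.0012 -0.0163  0.8982]
```

View pics/c8.png

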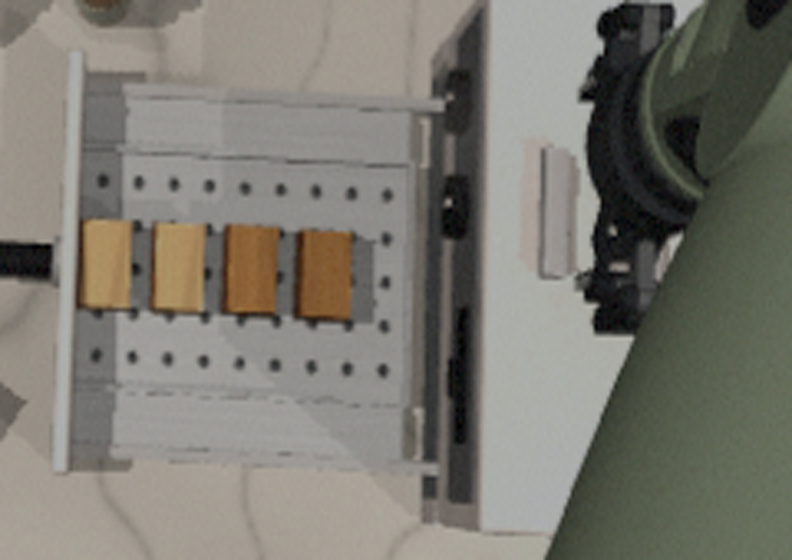

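Run:
```python
from h import *
p=np.array([.6018,.146,0]); movep(p+[0,0,.22],rv(YW)); 
for r in in_tray(): print("  row",np.round(r[:4],4))
print(move_l(p+[0,0,.024],.15,until_force=8)); grab(40); s=get_state(); print(s["finger_gap"],s["position"])
q=s["position"]; print(move_l(q-UY*.255,.07,until_force=25)); print(get_state()["contact_force"]-s["contact_force"])
print(move_l(q-UY*.285,.025,until_force=15)); s=get_state(); print((q-s["position"])@UY,s["contact_force"],s["clock"])
```

```text
row [ 1.970e-02  2.000e-04 -1.500e-03  8.903e-01]
  row [0.0746 0.0009 0.0037 0.8613]
  row [ 0.1297  0.0015 -0.044   0.9   ]
  row [ 0.1859  0.001  -0.0064  0.8848]
False
0.24167670726761958 [0.60183283 0.14603883 0.02429428]
False
[-0.64647698  2.82386088  1.5201973 ]
True
0.26986191266805465 [0.67742377 1.03978913 3.86661878] 126.575
```

Run:
```python
from h import *
let_go(); p=get_state()["position"]; move_l(p+[0,0,.15],.15); movep([.30,.30,.28],rv(0)); sleep(.5)
f=grab_frame("top"); g=grab_frame("scene"); print(get_state()["clock"])
print([(unproj(f,d["centre"],.045).round(4),d["score"]) for d in tip_of("top","tray_handle")])
cv2.imwrite("pics/e1.png",cv2.cvtColor(np.hstack([cv2.resize(f["img"][110:290,180:480],None,fx=1.3,fy=1.3),cv2.resize(g["img"][150:384,0:400],None,fx=1,fy=1)]),cv2.COLOR_RGB2BGR))
```

```text
130.85
[(array([ 0.5856, -0.1279,  0.045 ]), 0.76)]
```

View pics/e1.png

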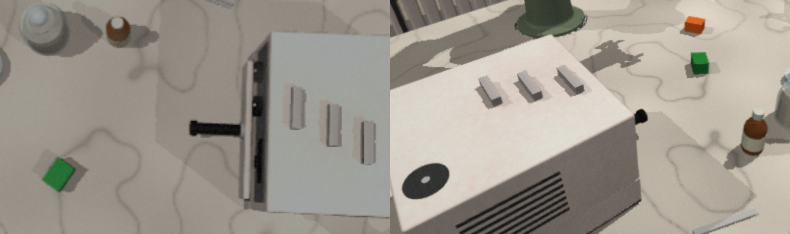

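The tray is home, three spacers are back on top of the dryer, and the glassware has not moved.

```bash
python3 -c "
from cell import *
sign_off()"
```

```text
the job is handed in; nothing more can be done
```

I drew the tray fully out and laid all four blocks in a row down its middle, with a spacer in every gap. Then I took the spacers out, laid them back on the dryer and pushed the loaded tray home. The job was handed in at about 131 s of the 210 s allowed.

**Two things went wrong and were mended:**
- **Block 1:** it was found shifted about 25 mm sideways and 12 mm back after I first placed it, probably by the announced knock. The first spacer came down on it, so I put the spacer back on the dryer, placed the block again and carried on.
- **Block 3:** it was found 9 mm back after I took out the third spacer; I don't know why. I slid it against spacer 2, which was still in place, but did not put the third spacer back to check that gap. I relied on block 4 not having moved.

**Last checks:**
- **Row:** just before closing, the block centres were 54.9, 55.1 and 56.2 mm apart, where 55 mm is ideal. They were within 1.5 mm sideways of the tray's middle. The yaw fits varied by about 0.04 rad from picture to picture, so they say little, but the row looked straight in the pictures.
- **Tray:** it travelled 269.9 mm of the 270 mm before it met its stop. I could not see the row once it was inside.
- **Surroundings:** the last picture shows three spacers on the dryer. The bottle and jar were still standing; the petri dish was mostly out of that picture.

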